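Register a tube rack in the scanner's corner and hold it for the scan

TASK

Set the rack full of capped tubes down on the glass of the rack scanner, clipped corner towards the corner where the two metal stops meet, and push it home so that it lies flat and square against both stops. Finish while still holding it there, pressing it firmly against both stops at once, because the scan is taken with your hand on the rack. Keep the rack upright, do not drop it or ram the stops, and leave the other things on the bench as they are.

Things in the scene. Friction and masses are not known exactly. Their poses are not given: they have to be found in the camera images.
- rack: Sample rack: white plastic microtube rack 60 mm (its x) x 84 mm (its y), body 40 mm high, full of red-capped tubes (captive; caps reach 47 mm), flat sides, about 0.2 kg. Its +x +y upright corner is clipped off by 10 mm. Origin: centre of the underside, z up; yaw within 0.8 rad of the world's. Stands on the bench. Grip it across the 60 mm, at least 15 mm above its underside, to keep the fingers above the stops.
- rack_key (a point): Point on the rack's underside where the clipped corner would be if it were square: 30 mm along the rack's +x and 42 mm along its +y from the rack's origin. Axes as the rack's.
- scanner: Flat-bed rack scanner, a low white and grey box fixed to the bench, 170 mm (its x) x 230 mm (its y) x 70 mm high; origin at the centre of its underside, x away from its operator panel, z up, yaw within 0.3 rad of the world's. Level in its flat top, 70 mm up, lies a dark glass window 100 mm (x) x 140 mm (y), centred 15 mm along +x from the middle. The top is smooth (friction about 0.25).
- scan_corner (a point): The inner corner where the two stops meet, at the height of the glass: 65 mm along +x, 70 mm along +y and 70 mm up from the scanner's origin. Axes as the scanner's. The stops' faces run from here along -y (long stop) and along -x (short stop).
- long_stop: Fixed aluminium fence along the far (+x) edge of the glass, 8 mm thick, 120 mm long, rising 10 mm above the glass. Its working face looks along the scanner's -x. Origin at the centre of its underside, 69 mm along x, 10 mm along y, 70 mm up in the scanner's frame. Rigid.
- short_stop: Fixed aluminium fence along the +y edge of the glass, 8 mm thick, 83 mm long, rising 10 mm above the glass, square to the long stop and meeting it. Its working face looks along the scanner's -y. Origin at the centre of its underside, 31.5 mm along x, 74 mm along y, 70 mm up in the scanner's frame. Rigid.
- empty_rack: Bystander: a rack of the same make and size as rack but holding no tubes (its flat top, 40 mm high, shows open holes). Stands on the bench, in the neighbouring place or swapped with the full one; leave it alone.
- blood_rack: Bystander: steel wire rack of tall red-capped blood tubes, 60 x 148 mm, 108 mm high, origin under its centre, on the bench.
- tip_box: Bystander: pipette tip box, 85 x 120 x 62 mm, blue with a clear lid, origin under its centre, on the bench.
- specimen_jar: Bystander: screw-capped specimen jar, 56 mm across, 58 mm high, origin under its centre, on the bench.
- timer: Bystander: flat bench timer, 62 x 68 x 18 mm, origin under its centre, on the bench.
- reagent_bottle: Bystander: reagent bottle, 68 mm across, 130 mm high, origin under its centre, on the bench.
- cryobox: Bystander: closed cardboard freezer box, 135 x 135 x 52 mm, origin under its centre, on the bench.
Mind the look-alikes: they are no part of the job. Leave any pink or purple look-alike of the rack alone.

How it is judged:
At the end, for the whole second after the job is handed in: Through the last second the fingers hold the rack pressed with over 2 N against each stop; clipped corner within 4 mm of the stops' corner, underside within 2 mm of the glass, square and upright within 2 degrees, at rest; bystanders upright, within 30 mm of their places (contact force between rack and long_stop above 2 N and contact force between rack and short_stop above 2 N and contact force between the fingers and rack above 1 N and horizontal distance between rack_key and scan_corner below 0.004 m and angle between the x axis of rack and the x axis of scanner, either way round below 0.035 rad and z of rack_key in the frame of scan_corner between -0.002 and 0.002 m and angle between rack's own z axis and vertical below 0.035 rad and linear speed of rack below 0.01 m/s and distance of each of empty_rack, blood_rack, tip_box, specimen_jar, timer, reagent_bottle, cryobox from where it was at the start of the episode below 0.03 m and angle between each of empty_rack, blood_rack, tip_box, specimen_jar, timer, reagent_bottle, cryobox's own z axis and vertical below 0.2 rad); the arm keeps its last pose, push and grip.
It fails at once if the rack tips by more than 20 degrees (angle between rack's own z axis and vertical above 0.35 rad).
It fails at once if the rack is dropped (falls free by more than about 10 mm) (contact force between rack and anything else below 0.05 N and linear speed of rack above 0.45 m/s).
It fails at once if the rack is rammed against a stop with more than 60 N (contact force between rack and long_stop above 60 N or contact force between rack and short_stop above 60 N).
It fails at once if another thing on the bench is pushed more than 30 mm or tipped over (not (distance of each of empty_rack, blood_rack, tip_box, specimen_jar, timer, reagent_bottle, cryobox from where it was at the start of the episode below 0.03 m and angle between each of empty_rack, blood_rack, tip_box, specimen_jar, timer, reagent_bottle, cryobox's own z axis and vertical below 0.2 rad)).
It also fails if it takes over 43 s, if anything falls off the work surface, if the arm or the gripper's body presses on something with over 40 N, if the wrist force passes 120 N, or if a joint passes its speed limit or range.

ROBOT

A 7-joint arm with a two-finger parallel gripper is mounted at the origin on the work surface. World frame = base frame: x ahead of the robot, y to its left, z up, the work surface at z = 0. Lengths are in m, angles in rad, forces in N, time in s.
With the tool pointing down it reaches from about 0.425 to 0.875 m from the base axis. Payload 4.7 kg.
Tool frame: the origin (TCP) lies midway between the tips of the shut fingers; the grasp point (between the pads) lies 19 mm behind it (ctrl.grip_depth is the distance from the TCP to the grasp point, in m); z points along the fingers, y is the direction in which the jaws open and shut (so a half turn about z gives the same grasp; the last joint's range is limited). The gripper opens to 87 mm and grips with 3 to 60 N. Pads are 19 mm wide; open, the fingers measure 117 mm over their backs; the gripper's body (75 mm by 190 mm) begins 51 mm behind the grasp point.
Start: joints at [1.173, 0.321, -0.07, 1.45, 0.023, 1.371, -0.057], TCP at [0.26, -0.596, 0.223] pointing down, gripper open.
Joint ranges: [-2.86, 2.86], [-0.3, 2.09], [-1.38, 1.24], [0.06, 2.45], [-1.56, 4.7], [0.09, 2.05], [-2.69, 2.69]. Speed limits (rad/s): [2.57, 2.57, 3.14, 3.14, 3.14, 3.14, 3.14].

INTERFACE

Orientations are given as a rotation vector (axis times angle).
In Python, from bench import ctrl gives the robot as it stands. The module is installed in compiled form; this text tells all that it offers.
- The arm moves only by the shell command python3 -m inch 'ROWS' [FORCE]. ROWS is JSON, a list of rows, each a list of 5 numbers: the opening, from -1 (shut) to 1 (fully open), so that 0 is half open, then the shift along the tool's x, y, z in mm, then the turn about the tool's z in rad. In form: [[fingers, tx, ty, tz, twist], ...]. A call has 1 to 5 rows; each row shifts and turns the pose as measured when the row begins, along the tool's axes as they then stand; what a row does not reach is not made up. A row lasts 1/8 s, in which the tool goes at most 62.5 mm and 10.7 degrees, less where a joint would pass 70% of its speed; a pose out of reach is approached as far as the arm can. A call is refused whole if a number of a shift passes 62.5 or a number of a turn 0.188, either way. A call with a gripper value outside its range is refused whole. The fingers move at their own pace and stop on an object; FORCE is the grip in N (left out, the last holds). Time passes only in rows, so rows that do not move let the fingers close. It gives the time, the measured TCP pose, the force and the opening at its end, in the units of the state.
- ctrl.get_state(): the state, without advancing time (a new reading comes with each control period).
- ctrl.get_image(name): name is "scene" or "top" or "wrist"; returns a dict with "color" (420x560x3 uint8, red, green, blue), "range_z" (420x560 float32, m along the optical axis (not along the pixel's ray), 0 where there is no reading), "K" (3x3 intrinsics, pixels), "distortion" ([k1, k2, p1, p2, k3] as OpenCV has them; the pictures are not rectified), "R" (3x3) and "t" (3): a world point X has camera coordinates R X + t. Camera axes: x right, y down, z forward; pixel columns grow to the right and rows downward; lengths in m; the calibration is good to about 2 mm. A picture is of the moment at which its call begins.
- ctrl.close_job(): hands the job in, once; it reports no verdict.
The state is a dict: "time": time; "joint_positions": joint angles; "qd": joint speeds; "joint_torque": joint torques, N m; "position": TCP position; "tool_rot": TCP orientation; "ft_force": force on the tool from outside, world axes, zero at the start; "torque": the same for the moment, N m; "grip_width": opening from 0.0 (shut) to 1.0 (fully open).
Only numpy, scipy, OpenCV 4.12 (cv2) and the standard library are available. Lean on these libraries where they do the work, as an engineer would, in place of code of your own. Each camera call takes 0.05 s, during which the arm holds its last target. There are 200 camera calls.

## Working session

There is one attempt and no reset: what is moved stays moved. The work goes in short steps, Python scripts to look and compute and a shell command to move; the robot and the scene stay as the last step left them, time stands still between calls to the robot, and variables do not carry over. Pictures are saved under pics/ and viewed, about 8 in all and at most 12, crops included, and the job is handed in when it is done.

```bash
mkdir -p pics; python3 - <<'E'
from bench import ctrl
import cv2,numpy as np
s=ctrl.get_state();print(s)
ims=[]
for n in("scene","top"):
    d=ctrl.get_image(n);np.savez(f"pics/{n}0.npz",**d);cv2.imwrite(f"pics/{n}0.png",d["color"][:,:,::-1])
    print(n,d["K"],d["distortion"],-d["R"].T@d["t"])
E
```

```text
{'time': 0.0, 'joint_positions': array([ 1.17310563,  0.32187981, -0.07010655,  1.45168461,  0.02260547,
        1.37080072, -0.05689817]), 'qd': array([ 0.00020638, -0.00069848,  0.0006942 , -0.00230017,  0.00119069,
       -0.00248379,  0.00011867]), 'joint_torque': array([-8.47177180e-04, -4.91298580e+01, -4.04331805e-01, -3.12527490e+01,
       -6.37756381e-02,  4.37952520e-02,  1.59146066e-04]), 'position': array([ 0.25990253, -0.59516356,  0.22141998]), 'tool_rot': array([-3.07333915e+00, -6.41969657e-01,  7.85210523e-04]), 'ft_force': array([0.06407778, 0.68939053, 0.04140915]), 'torque': array([ 0.03255659, -0.0130509 ,  0.00757141]), 'grip_width': 0.9997887280031067}
scene [[398.50279358   0.         276.36557809]
 [  0.         398.50279358 213.32526619]
 [  0.           0.           1.        ]] [-0.03715905  0.          0.          0.          0.        ] [ 1.14330755 -0.73768249  0.87677108]
top [[534.87503991   0.         281.07887098]
 [  0.         534.87503991 196.28001464]
 [  0.           0.           1.        ]] [-0.18547227  0.          0.          0.          0.        ] [ 0.38430967 -0.0286756   1.77822284]
```

View pics/top0.png

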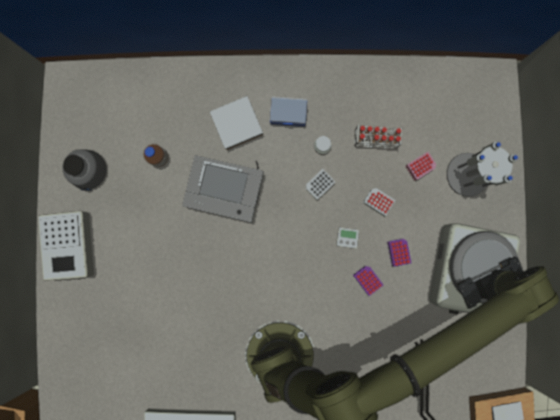

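View pics/scene0.png

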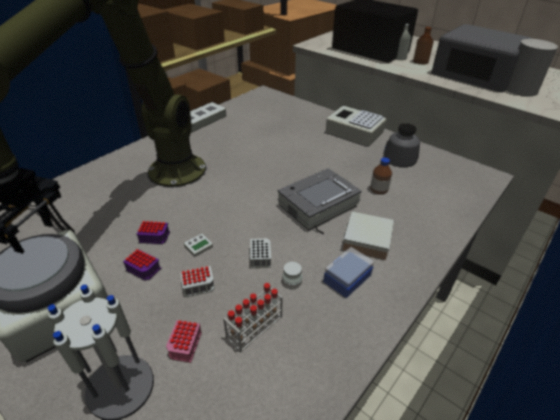

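The top view shows the full white rack at about (380,201), the empty one at (320,183) and the scanner at (224,187). The scanner's panel faces the robot and the stops are on the upper and left glass edges. The scene view agrees, with the rack at (197,278) and the scanner at (320,197).

```bash
cat > h.py <<'E'
import numpy as np,cv2
from bench import ctrl
def load(n): return dict(np.load(f"pics/{n}.npz"))
def snap(n,tag):
    d=ctrl.get_image(n);np.savez(f"pics/{tag}.npz",**d);return d
def rays(d,px):
    u=cv2.undistortPoints(np.float64(px).reshape(-1,1,2),d["K"],d["distortion"]).reshape(-1,2)
    return np.c_[u,np.ones(len(u))]
def plane(d,px,z):
    r=rays(d,px)@d["R"];c=-d["R"].T@d["t"]
    return c+r*((z-c[2])/r[:,2])[:,None]
def cloud(d):
    h,w=d["range_z"].shape;v,u=np.mgrid[:h,:w]
    z=d["range_z"].ravel();P=(rays(d,np.c_[u.ravel(),v.ravel()])*z[:,None]-d["t"])@d["R"]
    P[z<=0]=np.nan
    return P.reshape(h,w,3)
def red(d):
    c=d["color"].astype(int);return (c[...,0]>110)&(c[...,0]-c[...,1]>60)
def crop(d,u0,v0,u1,v1,k,f):
    cv2.imwrite(f,cv2.resize(d["color"][v0:v1,u0:u1,::-1],None,fx=k,fy=k,interpolation=cv2.INTER_CUBIC))
E
python3 - <<'E'
from h import *
t=load("top0");s=load("scene0")
for n,d,b in(("top",t,(355,180,405,222)),("scene",s,(172,255,222,300))):
    P=cloud(d);u0,v0,u1,v1=b
    Q=P[v0:v1,u0:u1].reshape(-1,3);m=Q[:,2]>.025
    Q=Q[m&(Q[:,2]<.07)]
    print(n,"rack z pct",np.nanpercentile(Q[:,2],[5,50,95]),Q.mean(0))
    r=cv2.minAreaRect(np.float32(Q[Q[:,2]>.034][:,:2]*1000));print(r)
    R=red(d)[v0:v1,u0:u1];k,l,st,ce=cv2.connectedComponentsWithStats(R.astype(np.uint8))
    yx=np.argwhere(R)[:,::-1]+[u0,v0]
    W=plane(d,yx,.046);print("red",W.mean(0),cv2.minAreaRect(np.float32(W[:,:2]*1000)))
for n,d,b in(("top",t,(178,148,270,228)),("scene",s,(270,160,370,240))):
    P=cloud(d);u0,v0,u1,v1=b
    Q=P[v0:v1,u0:u1].reshape(-1,3);Q=Q[(Q[:,2]>.055)&(Q[:,2]<.09)]
    print(n,"scanner z",np.nanpercentile(Q[:,2],[5,50,95]),cv2.minAreaRect(np.float32(Q[:,:2]*1000)))
crop(t,180,145,410,225,3,"pics/c1.png")
E
```

```text
top rack z pct [0.03389195 0.04246547 0.05127777] [ 0.5051371  -0.32668142  0.04249759]
((505.90338134765625, -327.10723876953125), (85.25542449951172, 61.54081726074219), 56.77861785888672)
red [ 0.50577149 -0.32650738  0.046     ] ((505.6669616699219, -327.36712646484375), (67.81770324707031, 41.86967849731445), 57.977020263671875)
scene rack z pct [0.03025029 0.04153306 0.04756344] [ 0.5140834  -0.33297553  0.04118478]
((509.9136047363281, -329.1445007324219), (84.40721130371094, 63.50498962402344), 56.950279235839844)
red [ 0.50613314 -0.33003055  0.046     ] ((507.4486389160156, -328.97509765625), (70.62283325195312, 48.4152717590332), 56.7912712097168)
top scanner z [0.06273549 0.07011846 0.07787906] ((547.7975463867188, 183.9600830078125), (233.59573364257812, 171.02056884765625), 76.84038543701172)
scene scanner z [0.06023483 0.06984242 0.07660605] ((631.7904663085938, 164.79527282714844), (235.37025451660156, 342.21075439453125), 77.28665161132812)
```

View pics/c1.png

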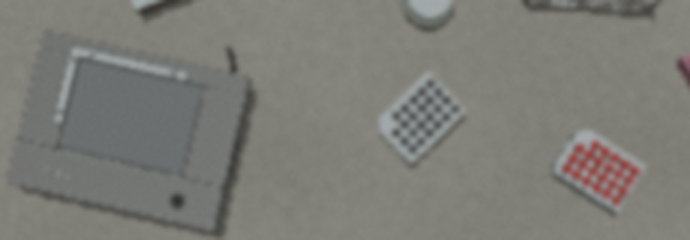

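```bash
cat >> h.py <<'E'
from scipy.spatial.transform import Rotation as Ro
def go(p,yang):
    "tool-axis shift (mm) to world p, and twist so tool y points at angle yang (deg, mod 180)"
    s=ctrl.get_state();M=Ro.from_rotvec(s["tool_rot"]).as_matrix()
    a=np.degrees(np.arctan2(M[1,1],M[0,1]));e=(yang-a+90)%180-90
    print("t",round(s["time"],2),"pos",s["position"].round(4),"yang",a.round(2),"tilt",M[2,2].round(4),"F",s["ft_force"].round(1),"w",round(s["grip_width"],3))
    print("shift mm",(M.T@(np.array(p)-s["position"])*1000).round(1),"twist",-np.radians(e).round(4),"end-axes shift",((Ro.from_rotvec([0,0,np.radians(e)]).as_matrix()@M).T@(np.array(p)-s["position"])*1000).round(1))
E
python3 -m inch '[[1,50,-22,0,0],[1,60,-27,0,0],[1,60,-27,0,0],[1,60,-27,0,0],[1,60,-27,0,0]]'
python3 -c "
from h import *
go([.506,-.327,.2],-33)"
```

```text
time: 0.72
position: [0.4644, -0.3696, 0.2179]
tool_rot: [-3.076, -0.62, 0.008]
ft_force: [0.3, 0.3, -0.4]
grip_width: 1.0
t 0.72 pos [ 0.4644 -0.3696  0.2179] yang -67.22 tilt -1.0 F [ 0.3  0.3 -0.4] w 1.0
shift mm [ 55.  -23.1  17.8] twist -0.5973 end-axes shift [58.5 11.8 17.6]
```

```bash
python3 -m inch '[[1,54,-23,18,-0.18],[1,0,0,0,-0.18],[1,0,0,0,-0.18],[1,0,0,0,-0.05],[1,0,0,0,0]]'
python3 -c "
from h import *
go([.506,-.327,.2],-33)
d=snap('wrist','w1');crop(d,0,0,560,420,1,'pics/w1.png');print(d['t'],-d['R'].T@d['t'],d['R'].round(3),d['K'][0,0])"
```

```text
time: 1.35
position: [0.51, -0.3172, 0.1971]
tool_rot: [-2.74, -1.517, 0.004]
ft_force: [0.5, 0.4, -0.6]
grip_width: 1.002
t 1.35 pos [ 0.51   -0.3172  0.1971] yang -32.05 tilt -0.9999 F [ 0.5  0.4 -0.6] w 1.002
shift mm [-10.4   1.7  -3. ] twist 0.0165 end-axes shift [-10.4   1.9  -3. ]
[-0.59772539 -0.0274087   0.3731975 ] [ 0.5526268  -0.25074412  0.35921341] [[ 0.848 -0.53  -0.01 ]
 [-0.506 -0.814  0.286]
 [-0.16  -0.237 -0.958]] 373.12974288983554
```

View pics/w1.png

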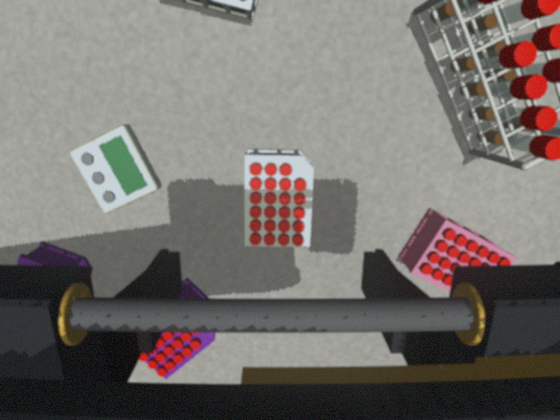

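The wrist view shows the rack at (279,198) with its clipped corner at the upper right, near (308,157). That corner is rack +x +y, as expected. Nothing stands beside it along the jaw direction.

```bash
python3 - <<'E'
from h import *
d=load("w1");P=cloud(d)
b=P[140:252,235:325].reshape(-1,3)
print("z",np.nanpercentile(b[b[:,2]>.03][:,2],[5,50,95]))
Q=b[(b[:,2]>.034)];r=cv2.minAreaRect(np.float32(Q[:,:2]*1000));print("cloud",r)
R=red(d);R[:140]=0;R[252:]=0;R[:,:235]=0;R[:,325:]=0
n,l,st,ce=cv2.connectedComponentsWithStats(R.astype(np.uint8));ce=ce[1:][st[1:,4]>20]
W=plane(d,ce,.047);print(len(ce),W[:,:2].mean(0))
r=cv2.minAreaRect(np.float32(W[:,:2]*1000));print("caps",r)
# two-view height of cap-array centre: wrist & top
t=load("top0");T=red(t);yx=np.argwhere(T[180:222,355:405])[:,::-1]+[355,180]
A=[];B=[]
for dd,px in((d,np.argwhere(R)[:,::-1].mean(0)),(t,yx.mean(0))):
    ry=(rays(dd,px)@dd["R"])[0];ry/=np.linalg.norm(ry);c=-dd["R"].T@dd["t"];M=np.eye(3)-np.outer(ry,ry);A.append(M);B.append(M@c)
print("triang",np.linalg.solve(sum(A),sum(B)))
E
```

```text
z [0.03882363 0.04128023 0.04762983]
cloud ((507.8567199707031, -327.7652282714844), (83.6972427368164, 59.874610900878906), 56.916595458984375)
23 [ 0.50486374 -0.32869747]
caps ((506.30450439453125, -328.03997802734375), (63.766929626464844, 38.508094787597656), 56.92953109741211)
triang [ 0.50595694 -0.32697639  0.04380111]
```

```bash
python3 -m inch '[[1,-10,3,40,0.018],[1,0,0,50,0],[1,0,0,40,0],[1,0,0,0,0]]' 25
python3 -c "
from h import *
go([.507,-.3275,.015],-33.1)"
```

```text
time: 1.9
position: [0.5065, -0.328, 0.0647]
tool_rot: [-2.76, -1.484, 0.003]
ft_force: [-0.3, 0.5, 0.8]
grip_width: 1.004
t 1.9 pos [ 0.5065 -0.328   0.0647] yang -33.47 tilt -1.0 F [-0.3  0.5  0.8] w 1.004
shift mm [ 0.6  0.6 49.7] twist -0.0064 end-axes shift [ 0.6  0.6 49.7]
```

```bash
python3 -m inch '[[1,0,0,30,-0.006],[1,0,0,18,0],[1,0,0,2,0],[-0.2,0,0,0,0],[-1,0,0,0,0]]' 25
python3 -m inch '[[-1,0,0,0,0],[-1,0,0,0,0],[-1,0,0,0,0]]'
python3 -c "
from h import *
go([.507,-.3275,.015],-33.1)"
```

```text
time: 2.52
position: [0.5115, -0.3312, 0.0216]
tool_rot: [2.761, 1.491, 0.005]
ft_force: [0.1, -0.8, -0.2]
grip_width: 0.851
time: 2.9
position: [0.5117, -0.3313, 0.0226]
tool_rot: [2.761, 1.491, 0.006]
ft_force: [-0.5, 0.1, -2.4]
grip_width: 0.686
t 2.9 pos [ 0.5117 -0.3313  0.0226] yang -33.27 tilt -1.0 F [-0.5  0.1 -2.4] w 0.686
shift mm [ 0.6 -6.1  7.6] twist -0.0029 end-axes shift [ 0.6 -6.1  7.6]
```

```bash
python3 -m inch '[[0.8,0,0,0,0],[0.8,0,0,4,0],[0.8,0,0,5,0],[0.8,0,0,0,0]]' 25
python3 -c "
from h import *
go([.507,-.3275,.015],-33.1)"
```

```text
time: 3.4
position: [0.5121, -0.3316, 0.0132]
tool_rot: [2.76, 1.49, 0.006]
ft_force: [-0.0, 0.1, 1.2]
grip_width: 0.896
t 3.4 pos [ 0.5121 -0.3316  0.0132] yang -33.27 tilt -1.0 F [-0.   0.1  1.2] w 0.896
shift mm [ 0.7 -6.5 -1.8] twist -0.003 end-axes shift [ 0.7 -6.5 -1.8]
```

```bash
python3 -m inch '[[-1,0,0,-2,0],[-1,0,0,0,0],[-1,0,0,0,0],[-1,0,0,0,0]]' 25
python3 -m inch '[[-1,0,0,-15,0],[-1,0,0,-40,0],[-1,0,0,-50,0],[-1,0,0,-50,0],[-1,0,0,-10,0]]'
python3 -c "
from h import *
go([.507,-.3275,.2],-13.2)"
```

```text
time: 3.9
position: [0.5121, -0.3316, 0.0154]
tool_rot: [2.76, 1.49, 0.007]
ft_force: [-0.2, 0.3, -1.1]
grip_width: 0.691
time: 4.53
position: [0.5099, -0.3302, 0.1862]
tool_rot: [2.762, 1.493, 0.004]
ft_force: [-0.5, 0.5, -2.4]
grip_width: 0.686
t 4.53 pos [ 0.5099 -0.3302  0.1862] yang -33.23 tilt -1.0 F [-0.5  0.5 -2.4] w 0.686
shift mm [  0.7  -3.8 -13.8] twist -0.3496 end-axes shift [  2.   -3.3 -13.8]
```

```bash
python3 -m inch '[[-1,25,-13,-10,0],[-1,50,-26,0,0],[-1,52,-27,0,0],[-1,52,-27,0,0],[-1,52,-27,0,0]]'
python3 -c "
from h import *
go([.55,.06,.2],-13.2)"
```

```text
time: 5.15
position: [0.5339, -0.0709, 0.1936]
tool_rot: [2.772, 1.475, -0.003]
ft_force: [1.0, -0.3, -1.6]
grip_width: 0.689
t 5.15 pos [ 0.5339 -0.0709  0.1936] yang -33.98 tilt -1.0 F [ 1.  -0.3 -1.6] w 0.689
shift mm [117.5 -59.8  -6.7] twist -0.3626 end-axes shift [131.1 -14.2  -6.8]
```

```bash
python3 -m inch '[[-1,45,-23,0,0],[-1,35,-18,0,-0.15],[-1,12,-4,-5,-0.15],[-1,0,0,0,-0.06],[-1,0,0,0,0]]'
python3 -c "
from h import *
go([.55,.06,.2],-13.2)
d=snap('wrist','w2');crop(d,0,0,560,420,1,'pics/w2.png')"
```

```text
time: 5.78
position: [0.5414, 0.0426, 0.1942]
tool_rot: [-2.437, -1.974, 0.011]
ft_force: [0.2, -0.6, -2.2]
grip_width: 0.691
t 5.78 pos [0.5414 0.0426 0.1942] yang -11.96 tilt -1.0 F [ 0.2 -0.6 -2.2] w 0.691
shift mm [18.8  4.8 -5.9] twist 0.0216 end-axes shift [18.9  4.4 -5.9]
```

View pics/w2.png

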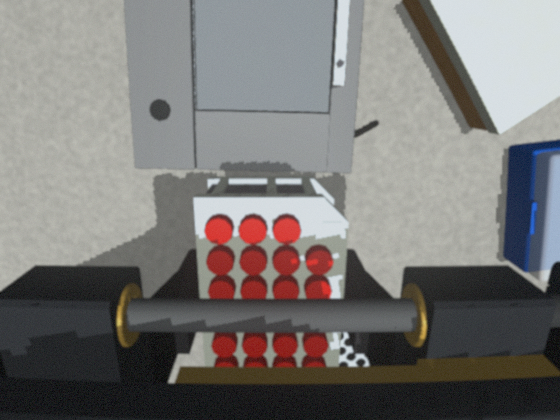

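The wrist view shows the scanner ahead. The near glass corners are at (195,110) and (329,112), the box corners at (136,168) and (352,172), and the long stop's face is near u=335. The held rack has its clipped corner at the upper right, (330-345,197-220), which is the correct way round.

```bash
python3 - <<'E'
from h import *
d=load("w2");t=load("top0");P=cloud(d)
def med(u,v): return np.nanmedian(P[v-4:v+5,u-4:u+5].reshape(-1,3)[:,2])
print("z glass/top/panel",med(260,60),med(345,120),med(270,140),med(160,60),"rack lid",med(270,207))
px=np.array([[195,110],[329,112],[136,168],[352,172]],float)
g=cv2.cvtColor(d["color"],cv2.COLOR_RGB2GRAY)
px=cv2.cornerSubPix(g,np.float32(px).reshape(-1,1,2),(6,6),(-1,-1),(3,30,.01)).reshape(-1,2);print(px.round(1).tolist())
W=plane(d,px,.07)[:,:2];L=np.array([[-35,-70],[65,-70],[-85,-115],[85,-115]])/1000
print((W*1000).round(1).tolist(),"dist glass",np.linalg.norm(W[1]-W[0]),"box",np.linalg.norm(W[3]-W[2]))
M,_=cv2.estimateAffinePartial2D(L,W);yaw=np.arctan2(M[1,0],M[0,0]);print("scale",np.hypot(M[0,0],M[1,0]))
R=np.array([[np.cos(yaw),-np.sin(yaw)],[np.sin(yaw),np.cos(yaw)]]);o=W.mean(0)-R@L.mean(0)
print("yaw deg",np.degrees(yaw),"origin",o,"res",((W-L@R.T-o)*1000).round(1).tolist(),"corner",o+R@[.065,.07])
# long stop end: top at z .08, find in wrist; compare glass lines in x
# held rack: cap centres (rows) and top-edge
S=ctrl.get_state();T=S["position"];zt=T[2]-.015+.04
Q=plane(d,[[197,197],[330,197],[346,222]],zt)-T
A=Ro.from_rotvec(S["tool_rot"]).as_matrix();print("rack top corners in tool mm",(Q@A*1000).round(1).tolist())
# top camera: stop pixels bright
for n,dd in(("top",t),):
    G=dd["color"][148:228,178:270].min(2);m=G>165;yx=np.argwhere(m)[:,::-1]+[178,148];X=plane(dd,yx,.08)[:,:2]
    print("bright stop px in scanner frame mm",len(X),((X-o)@R*1000).round(0)[:40].tolist())
E
```

```text
z glass/top/panel 0.06976489675489954 0.0695917326887741 0.06984848187920734 0.06987282047026552 rack lid 0.2184478325583783
[[193.5, 110.30000305175781], [328.6000061035156, 113.0999984741211], [133.8000030517578, 167.39999389648438], [352.0, 172.0]]
[[497.0, 123.8], [595.4, 100.9], [439.4, 91.9], [605.8, 53.0]] dist glass 0.10096820872288399 box 0.17087490092699764Traceback (most recent call last):
  File "<stdin>", line 10, in <module>
cv2.error: OpenCV(4.12.0) /io/opencv/modules/calib3d/src/ptsetreg.cpp:1108: error: (-215:Assertion failed) count >= 0 && to.checkVector(2) == count in function 'estimateAffinePartial2D'
```

```bash
python3 - <<'E'
from h import *
d=load("w2");t=load("top0")
px=np.array([[193.5,110.3],[328.6,113.1],[133.8,167.4],[352,172]])
W=plane(d,px,.07)[:,:2];L=np.array([[-35,-70],[65,-70],[-85,-115],[85,-115]])/1000
H=np.zeros((2,2));a=L-L.mean(0);b=W-W.mean(0)
yaw=np.arctan2((a[:,0]*b[:,1]-a[:,1]*b[:,0]).sum(),(a*b).sum())
R=np.array([[np.cos(yaw),-np.sin(yaw)],[np.sin(yaw),np.cos(yaw)]]);o=W.mean(0)-R@L.mean(0)
print("yaw deg",np.degrees(yaw),"origin",o,"res",((W-L@R.T-o)*1000).round(1).tolist(),"corner",o+R@[.065,.07])
S=ctrl.get_state();T=S["position"];zt=T[2]-.015+.04
Q=plane(d,[[197,197],[330,197],[346,222]],zt)-T
A=Ro.from_rotvec(S["tool_rot"]).as_matrix();print("rack top corners in tool mm",(Q@A*1000).round(1).tolist())
G=t["color"][148:228,178:270].min(2);print(np.percentile(G,[50,95,99,100]));m=G>np.percentile(G,98.5);yx=np.argwhere(m)[:,::-1]+[178,148];X=plane(t,yx,.08)[:,:2]
print("bright px scanner frame",((X-o)@R*1000).round(0).astype(int).tolist())
E
```

```text
yaw deg -13.032147594750844 origin [0.54795438 0.18418066] res [[-1.1, -0.1], [-0.1, -0.5], [0.2, 0.5], [1.0, 0.0]] corner [0.62706506 0.23772036]
rack top corners in tool mm [[43.1, -29.2, -24.8], [43.3, 21.4, -25.3], [33.3, 28.1, -25.3]]
[116. 125. 144. 159.]
bright px scanner frame [[71, 76], [72, 73], [72, 69], [73, 66], [68, 75], [69, 72], [69, 69], [70, 66], [71, 62], [71, 59], [65, 74], [65, 71], [66, 68], [67, 65], [68, 62], [70, 49], [71, 46], [72, 43], [73, 39], [67, 48], [68, 45], [69, 42], [69, 39], [70, 35], [71, 32], [71, 29], [72, 26], [73, 23], [67, 35], [68, 32], [68, 28], [69, 25], [70, 22], [70, 19], [71, 16], [72, 13], [73, 9], [55, 75], [55, 72], [67, 21], [67, 18], [68, 15], [69, 12], [69, 9], [70, 6], [71, 2], [72, -1], [72, -4], [51, 74], [52, 71], [66, 8], [67, 5], [68, 2], [68, -2], [69, -5], [70, -8], [71, -11], [71, -14], [72, -17], [73, -20], [48, 77], [48, 74], [67, -9], [67, -12], [68, -15], [69, -18], [70, -21], [70, -24], [71, -27], [72, -31], [44, 76], [45, 73], [66, -22], [67, -25], [68, -28], [68, -31], [71, -41], [71, -44], [72, -47], [41, 75], [42, 72], [67, -42], [68, -45], [69, -48], [38, 74], [39, 71], [34, 77], [35, 74], [31, 76], [32, 73], [28, 75], [29, 72], [24, 78], [25, 75], [25, 71], [21, 77], [22, 74], [18, 76], [18, 73], [15, 75], [15, 72], [11, 75], [12, 71], [8, 77], [8, 74], [-2, 75], [-6, 77], [-5, 74]]
```

```bash
python3 -c "
from h import *
go([.5762,.195,.13],-13.03)"
```

```text
t 5.83 pos [0.5414 0.0426 0.1943] yang -12.0 tilt -1.0 F [ 0.4  1.1 -1.3] w 0.686
shift mm [156.4   3.   64. ] twist 0.018 end-axes shift [1.564e+02 1.000e-01 6.400e+01]
```

```bash
python3 -m inch '[[-1,40,1,0,0.018],[-1,50,0,0,0],[-1,50,0,25,0],[-1,12,0,25,0],[-1,0,0,8,0]]'
python3 -c "
from h import *
go([.5762,.195,.11],-13.03)"
```

```text
time: 6.45
position: [0.5778, 0.189, 0.1327]
tool_rot: [-2.472, -1.932, 0.014]
ft_force: [-0.4, 0.1, -1.6]
grip_width: 0.691
t 6.45 pos [0.5778 0.189  0.1327] yang -13.97 tilt -0.9999 F [-0.4  0.1 -1.6] w 0.691
shift mm [ 5.6 -2.8 22.7] twist -0.0164 end-axes shift [ 5.6 -2.7 22.7]
```

```bash
python3 -m inch '[[-1,5,-3,15,-0.012],[-1,0,0,6,0],[-1,0,0,0,0]]'
python3 -c "
from h import *
go([.5762,.195,.09],-13.03)
d=snap('wrist','w3');crop(d,0,0,560,420,1,'pics/w3.png')"
```

```text
time: 6.82
position: [0.5762, 0.1912, 0.1107]
tool_rot: [-2.465, -1.942, 0.016]
ft_force: [-0.4, -0.1, -1.6]
grip_width: 0.687
t 6.83 pos [0.5762 0.1912 0.1107] yang -13.53 tilt -0.9999 F [-0.4 -0.1 -1.6] w 0.687
shift mm [ 3.9 -0.8 20.7] twist -0.0088 end-axes shift [ 3.9 -0.7 20.7]
```

View pics/w3.png

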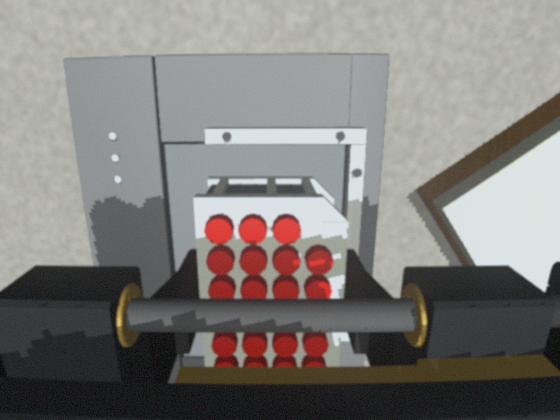

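The rack is over the glass. The short stop's inner edge is at v≈143 and the long stop's at u≈348, and the rack's front edge (v≈180) is clear of the short stop.

```bash
python3 -c "
from h import *
d=load('w3');print('stop corner (z.08)',plane(d,[[348,143],[205,143]],.08))
S=ctrl.get_state();A=Ro.from_rotvec(S['tool_rot']).as_matrix();print('tool z',A[:,2].round(4))"
python3 -m inch '[[-1,2,0,12,-0.009],[-1,0,0,5,0],[-1,0,0,2,0]]'
python3 -c "
from h import *
go([.5762,.195,.085],-13.03)"
```

```text
stop corner (z.08) [[0.62671608 0.23762613 0.08      ]
 [0.55533647 0.25466802 0.08      ]]
tool z [-0.0096 -0.004  -0.9999]
time: 7.25
position: [0.5778, 0.1927, 0.0921]
tool_rot: [-2.459, -1.953, 0.013]
ft_force: [0.8, -0.4, -2.7]
grip_width: 0.692
t 7.25 pos [0.5778 0.1927 0.0921] yang -13.07 tilt -1.0 F [ 0.8 -0.4 -2.7] w 0.692
shift mm [ 1.9 -2.   7.1] twist -0.0006 end-axes shift [ 1.9 -2.   7.1]
```

```bash
python3 -m inch '[[-1,0,-1,3,0],[-1,0,0,2,0],[-1,0,0,2,0]]'
python3 -m inch '[[-1,0,0,2,0],[-1,0,0,2,0]]'
python3 -c "
from h import *
go([.5881,.2024,.085],-13.03)"
```

```text
time: 7.62
position: [0.5769, 0.193, 0.0856]
tool_rot: [-2.459, -1.954, 0.012]
ft_force: [-2.8, -2.0, 9.1]
grip_width: 0.687
time: 7.88
position: [0.5785, 0.1938, 0.0855]
tool_rot: [2.458, 1.953, -0.007]
ft_force: [-2.5, -0.6, 6.6]
grip_width: 0.685
t 7.88 pos [0.5785 0.1938 0.0855] yang -13.07 tilt -1.0 F [-2.5 -0.6  6.6] w 0.685
shift mm [10.6  7.4  0.5] twist -0.0006 end-axes shift [10.6  7.4  0.5]
```

```bash
python3 -m inch '[[-1,3,3,0.5,0],[-1,3,3,0.5,0],[-1,3,2,0.5,0]]'
python3 -c "
from h import *
go([.5881,.2024,.085],-13.03)"
```

```text
time: 8.25
position: [0.5895, 0.2009, 0.0855]
tool_rot: [2.458, 1.952, -0.005]
ft_force: [-7.5, -2.7, 7.7]
grip_width: 0.684
t 8.25 pos [0.5895 0.2009 0.0855] yang -13.1 tilt -1.0 F [-7.5 -2.7  7.7] w 0.684
shift mm [ 1.1 -1.7  0.5] twist -0.0012 end-axes shift [ 1.1 -1.7  0.5]
```

```bash
python3 -m inch '[[-1,2,1,0.3,0],[-1,2,1,0.3,0]]'
python3 -m inch '[[-1,2,1,0.3,0],[-1,2,1,0.3,0]]'
python3 -c "
from h import *
go([.5881,.2024,.085],-13.03)
S=ctrl.get_state();A=Ro.from_rotvec(S['tool_rot']).as_matrix();print('F tool',A.T@S['ft_force'],'tool z',A[:,2])"
```

```text
time: 8.5
position: [0.5898, 0.2019, 0.0857]
tool_rot: [2.46, 1.949, -0.02]
ft_force: [-8.4, -6.4, 8.9]
grip_width: 0.689
time: 8.75
position: [0.5898, 0.2018, 0.0858]
tool_rot: [2.459, 1.947, -0.037]
ft_force: [-7.0, -5.2, 8.5]
grip_width: 0.689
t 8.75 pos [0.5898 0.2018 0.0858] yang -13.27 tilt -0.9997 F [-7.  -5.2  8.5] w 0.689
shift mm [ 0.2 -1.8  0.8] twist -0.0042 end-axes shift [ 0.2 -1.8  0.8]
F tool [-6.85958031 -5.6864292  -8.29663344] tool z [-0.0157471  -0.018609   -0.99970282]
```

```bash
python3 - <<'E'
from h import *
d=snap('wrist','w4');crop(d,0,0,560,420,1,'pics/w4.png')
P=cloud(d)[195:290,200:345].reshape(-1,3);c=d["color"][195:290,200:345].reshape(-1,3).astype(int)
w=(c.min(1)>130)&(P[:,2]>.1)&(P[:,2]<.125);Q=P[w]
for _ in range(4):
    A=np.c_[Q[:,:2]-Q[:,:2].mean(0),np.ones(len(Q))];k=np.linalg.lstsq(A,Q[:,2],rcond=None)[0];r=Q[:,2]-A@k;Q=Q[abs(r)<2*r.std()]
print("white lid plane",len(Q),k,"res",r.std(),"centre",Q.mean(0))
E
```

```text
white lid plane 5795 [-0.01386363 -0.00126618  0.1099775 ] res 0.0004893348617488186 centre [0.59883192 0.22907599 0.10997612]
```

View pics/w4.png

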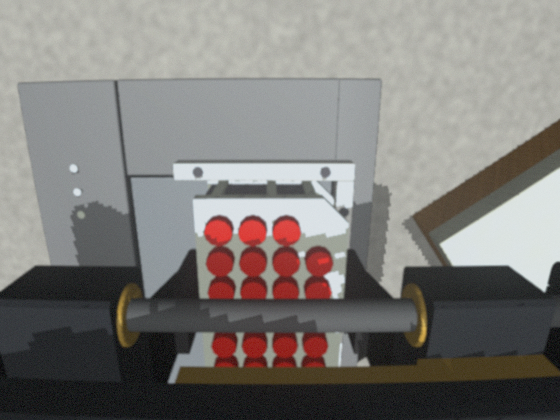

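The rack sits in the corner. Its front edge meets the short stop (v≈180) and its right side meets the long stop. I'll check the slope reading against the scanner's own top for camera bias.

```bash
python3 - <<'E'
from h import *
def fit(d,u0,v0,u1,v1,zl,zh,wm):
    P=cloud(d)[v0:v1,u0:u1].reshape(-1,3);c=d["color"][v0:v1,u0:u1].reshape(-1,3).astype(int)
    Q=P[(c.min(1)>wm)&(P[:,2]>zl)&(P[:,2]<zh)]
    for _ in range(5):
        A=np.c_[Q[:,:2]-Q[:,:2].mean(0),np.ones(len(Q))];k=np.linalg.lstsq(A,Q[:,2],rcond=None)[0];r=Q[:,2]-A@k;Q=Q[abs(r)<2.5*r.std()+1e-6]
    return k.round(4),len(Q)
d=load("w4")
print("scanner top",fit(d,30,85,375,160,.06,.08,0),fit(d,25,85,120,260,.06,.08,0))
print("bench",fit(d,0,0,560,70,-.02,.02,0))
print("lid",fit(d,200,197,345,290,.1,.125,130))
E
```

```text
scanner top (array([-0.0001,  0.0001,  0.0698]), 25180) (array([0.0008, 0.0001, 0.0698]), 14645)
bench (array([-0.0002,  0.0006, -0.0002]), 38251)
lid (array([-0.0142, -0.0012,  0.11  ]), 6359)
```

```bash
python3 -m inch '[[-1,0,-1.5,2,0],[-1,0,0,2.5,0],[-1,0,0,2.5,0]]'
python3 -c "
from h import *
go([.5881,.2024,.085],-13.03)
S=ctrl.get_state();A=Ro.from_rotvec(S['tool_rot']).as_matrix();print('F tool',A.T@S['ft_force'],'tool z',A[:,2])"
```

```text
time: 9.18
position: [0.5897, 0.2017, 0.0853]
tool_rot: [2.456, 1.944, -0.038]
ft_force: [-5.8, -3.5, 15.2]
grip_width: 0.687
t 9.18 pos [0.5897 0.2017 0.0853] yang -13.28 tilt -0.9997 F [-5.8 -3.5 15.2] w 0.687
shift mm [ 0.4 -1.7  0.3] twist -0.0043 end-axes shift [ 0.4 -1.7  0.3]
F tool [ -5.09526057  -4.9864582  -15.01454223] tool z [-0.01296674 -0.02235759 -0.99966595]
```

```bash
python3 -m inch '[[-1,-2,-3,1,0],[-1,-1,-1,3,0],[-1,0,0,3,0]]'
python3 -c "
from h import *
go([.5881,.2024,.085],-13.03)
S=ctrl.get_state();A=Ro.from_rotvec(S['tool_rot']).as_matrix();print('F tool',A.T@S['ft_force'],'tool z',A[:,2])"
```

```text
time: 9.55
position: [0.5876, 0.2013, 0.0851]
tool_rot: [2.453, 1.942, -0.029]
ft_force: [-5.8, -3.8, 19.0]
grip_width: 0.687
t 9.55 pos [0.5876 0.2013 0.0851] yang -13.26 tilt -0.9997 F [-5.8 -3.8 19. ] w 0.687
shift mm [1.2 0.2 0.1] twist -0.0041 end-axes shift [1.2 0.2 0.1]
F tool [ -5.46811627  -4.79724841 -18.84643442] tool z [-0.00622256 -0.02177659 -0.9997435 ]
```

```bash
python3 -m inch '[[-1,4,4,1,0.004]]'
python3 -c "
from h import *
for i in range(3):
  go([.5881,.2024,.085],-13.03)
  S=ctrl.get_state();A=Ro.from_rotvec(S['tool_rot']).as_matrix();print('F tool',A.T@S['ft_force'],'tool z',A[:,2])
  d=snap('wrist','w5')
"
```

```text
time: 9.68
position: [0.5897, 0.2018, 0.0851]
tool_rot: [2.455, 1.936, -0.042]
ft_force: [-16.8, -9.8, 15.7]
grip_width: 0.689
t 9.68 pos [0.5897 0.2018 0.0851] yang -13.49 tilt -0.9995 F [-16.8  -9.8  15.7] w 0.689
shift mm [ 0.2 -1.7  0.1] twist -0.008 end-axes shift [ 0.2 -1.7  0.1]
F tool [-13.90134782 -14.13055322 -15.19181512] tool z [-0.01245956 -0.02796063 -0.99953137]
t 9.72 pos [0.5897 0.2018 0.0851] yang -13.48 tilt -0.9995 F [-11.8  -7.3  17.7] w 0.684
shift mm [ 0.2 -1.7  0.1] twist -0.0078 end-axes shift [ 0.2 -1.7  0.1]
F tool [-10.3670799   -9.89770867 -17.37073631] tool z [-0.01309167 -0.02851622 -0.9995076 ]
t 9.78 pos [0.5897 0.2018 0.0851] yang -13.47 tilt -0.9995 F [-12.7  -8.2  17.1] w 0.691
shift mm [ 0.2 -1.7  0.1] twist -0.0076 end-axes shift [ 0.2 -1.7  0.1]
F tool [-11.48029184 -10.58041269 -16.67579291] tool z [-0.01272971 -0.0282626  -0.99951947]
```

```bash
python3 - <<'E'
from h import *
d=load("w5");P=cloud(d)[197:290,200:345].reshape(-1,3);c=d["color"][197:290,200:345].reshape(-1,3).astype(int)
Q=P[(c.min(1)>130)&(P[:,2]>.1)&(P[:,2]<.125)]
for _ in range(5):
    A=np.c_[Q[:,:2]-Q[:,:2].mean(0),np.ones(len(Q))];k=np.linalg.lstsq(A,Q[:,2],rcond=None)[0];r=Q[:,2]-A@k;Q=Q[abs(r)<2.5*r.std()]
print("lid",k.round(4))
G=np.array([.62706,.23772]);a=np.radians(-13.03);R=np.array([[np.cos(a),-np.sin(a)],[np.sin(a),np.cos(a)]])
px=[[197,197],[325,197],[346,220],[346,262]]
print("lid edges from corner, scanner mm",((plane(d,px,.11)[:,:2]-G)@R*1000).round(1).tolist())
S=ctrl.get_state();print(S["time"],S["ft_force"])
crop(d,170,150,380,300,3,"pics/w5c.png")
E
```

```text
lid [-0.0026  0.0026  0.1098]
lid edges from corner, scanner mm [[-56.7, 1.0], [-8.4, 0.7], [0.0, -8.6], [1.1, -26.5]]
9.825 [-12.59927347  -7.37826854  16.27390282]
```

View pics/w5c.png

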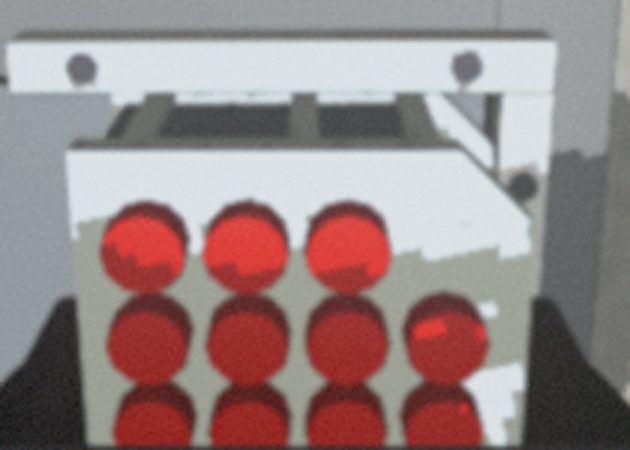

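The rack is flat (lid slope 0.2°), its edges are within about 1 mm of both stop faces, and the push is steady.

```bash
python3 -c "
from h import *
print(ctrl.close_job());S=ctrl.get_state();print(S['time'],S['position'],S['ft_force'])"
```

```text
the job is handed in; nothing more can be done
None
the job is handed in; nothing more can be done
```

I gripped the full rack across its 60 mm, set it on the scanner glass with the clipped corner in the stops' corner, and pushed it home. I handed the job in at 9.8 s, still holding and pressing it.

**Last checks, just before hand-in**
- **Flatness:** the rack's top was 110 mm up (70 + 40 mm), with a slope of about 0.2°.
- **Position:** the rack's top edges were within about 1 mm of both stop faces, and the tool's yaw was about 0.4° from the scanner's.
- **Push:** the wrist force was steady at about 10–11 N towards each stop and about 16 N down. Allowing for friction on the glass, I estimate at least 6 N on each stop; I could not read the stop forces directly.

**What disagreed or went less smoothly**
- **Grasp:** the first grip sat too high and 6 mm off to one side, so I opened, lowered the hand and gripped again.
- **First push:** it left the rack leaning about 0.8°, so I eased off, pressed it flat and pushed once more.
- **Final pose:** the tool leans about 1.8° against the rack, mostly by pivoting in the grip. The TCP stopped 1.7 mm further towards the long stop than I had predicted.
- **Bystanders:** I did not re-measure them at the end. The planned path kept clear of them, and no unexpected forces showed.

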